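# Set up a drip coffee filter on a glass

## Robot

A 7-joint arm with a two-finger parallel gripper is mounted at the origin on a cart in front of the work surface, level with it; the furniture and walls round the work are solid. World frame = base frame: x ahead of the robot, y to its left, z up, the work surface at z = 0. Lengths are in m, angles in rad, forces in N, time in s.
With the tool pointing down it reaches from about 0.4 to 0.9 m from the base axis. Payload 5.5 kg.
Tool frame: the origin (TCP) lies midway between the tips of the shut fingers; the grasp point (between the pads) lies 19 mm behind it (manip.grip_depth is the distance from the TCP to the grasp point, in m); z points along the fingers, y is the line along which they close (so a half turn about z gives the same grasp; the last joint's range is limited). The gripper opens to 92 mm and grips with 3 to 60 N. Pads are 19 mm wide; open, the fingers measure 130 mm over their backs; the gripper's body (75 mm by 190 mm) begins 47 mm behind the grasp point.
Start: joints at [1.417, 0.501, -0.427, 1.55, 0.221, 1.138, -0.21], TCP at [0.263, -0.594, 0.227] pointing down, gripper open.
Joint ranges: [-2.88, 2.88], [-0.31, 2.03], [-1.54, 1.56], [0.2, 2.42], [-1.41, 4.55], [0.19, 2.02], [-2.57, 2.57]. Speed limits (rad/s): [2.57, 2.57, 3.14, 3.14, 3.14, 3.14, 3.14].

## Interface

Orientations are given as a unit quaternion [x, y, z, w].
In Python, from bench import manip, effector, viewer gives the robot as it stands. Calls block until the motion is done:
- manip.move_pose(position, orientation): joint-space move of the TCP to a pose.
- manip.servo_line(position, ori=None, vel=0.15): straight line of the TCP; ori=None keeps the orientation; vel is the mean speed in m/s.
- manip.movej(angles): joint-space move.
- effector.open_jaws() and effector.close(f_grip=None): open the fingers fully, or close them until they stop; f_grip is the grip in N (None keeps the last).
- manip.sleep(seconds).
- manip.solve_ik(position, orientation): joint angles nearest the present ones, or None.
- viewer.get_image(name): name is "scene" or "top" or "wrist"; returns the picture (384x512x3 uint8, red, green, blue); there is no depth.
- viewer.get_calibration(name): a dict with "vfov" (degrees; the focal length in pixels is half the picture's height over the tangent of half this angle, whatever the lens; pixels are square), "cx", "cy" (the principal point, pixels), "dist_coeffs" ([k1, k2, p1, p2, k3] as OpenCV has them; the pictures are not rectified), "eye" and "attitude" of the camera in the world. Camera axes: x right, y down, z forward; pixel columns grow to the right and rows downward; lengths in m; the calibration is good to about 2 mm. A picture is of the moment at which its call begins: read the wrist's pose just before it. get_calibration takes no time and is no camera call; for the wrist camera it gives the pose at the moment of the call.
A pose or a line that the arm cannot do raises manip.PlanningError and nothing moves.
- manip.hand_in(): hands the job in; it is judged then, once.
Readings, each from a call of its own:
- manip.current_clock(): time.
- manip.current_q(): joint angles.
- manip.current_joint_velocities(): joint speeds.
- manip.current_tau(): joint torques, N m.
- manip.current_tool_pos(): TCP position.
- manip.current_tcp_rot(): TCP orientation.
- manip.current_force(): force on the tool from outside, world axes, zero at the start.
- manip.current_wrist_torque(): the same for the moment, N m.
- manip.current_finger_gap(): finger opening in m.
- manip.current_gripper_force(): force on a finger pad.
Only numpy, scipy, OpenCV 4.12 (cv2) and the standard library are available. Lean on these libraries where they do the work, as an engineer would, in place of code of your own. Each camera call takes 0.05 s, during which the arm holds its last target. There are 200 camera calls.

## Task

Set up the steel drip filter for a coffee on the clear glass: first the spill plate on the glass with its cone in the mouth, then the brew chamber down over the plate's dome, then the press flat on the floor inside the chamber, and last the hat-shaped lid over the chamber's rim, each one properly seated, level and let go before you fetch the next. Set everything down gently, it is thin glass; leave it standing where it is and do not disturb the two mugs.

Things in the scene. Friction and masses are not known exactly. Their poses are not given: they have to be found in the camera images.
- plate: spill plate, steel, 70 g, loose: flat flange 92 mm across, 3 mm thick; on it a low perforated dome 44 mm across, 14 mm tall, the place to hold it; below it a blunt cone 9 mm deep (60 mm across at the flange, 50 at its foot) that drops into the glass. Origin: centre of the cone's foot, z up; flange underside at 9 mm, flange top 12, dome top 26. Round, yaw is free
- chamber: brew chamber, steel, 80 g, loose: open round cup 59 mm across, 50 mm tall, straight 2.5 mm walls, 54 mm inside; perforated floor 18 mm above its lower edge, so 32 mm deep. Below the floor a hollow skirt (54 mm inside, 15 mm deep) drops over the plate's dome until its edge rests on the flange, its origin 12 mm above the plate's. Origin: centre of its lower edge, z up
- press: gravity press, steel, 60 g, loose: perforated disc 46 mm across, 7 mm thick (40 mm across underneath), with a 7 mm upright stem and on it a round knob 13 mm across, 44 to 58 mm above the underside. The disc goes inside the chamber onto its floor, origin 18 mm above the chamber's; the knob then ends 26 mm above the chamber's rim. Origin: centre of its underside, z up
- lid: lid, steel, 70 g, loose, like a hat: flared brim 79 mm across, 10 mm tall, and a closed round crown 49 mm across, to 41 mm above the lower edge, to hold it by. The brim (69 mm inside, 75 at its open edge) goes over the chamber's rim; a ledge inside, 7 mm up, rests on the rim, origin 43 mm above the chamber's. The hollow crown clears the press. Origin: centre of its lower edge, z up
- glass: clear drinking glass without handle, 76 mm across at its rim (about 70 inside), 86 mm tall, 220 g, loose, standing on the worktop. Origin: centre of its base, z up. With the plate seated on it the plate's origin is 77 mm above the glass's
- striped_mug: white mug with thin red stripes and a handle, 82 mm across, 94 mm tall, loose; not part of the job. Origin under the middle of its outline, z up; the cup's axis is 15 mm from it along +y, the handle ends 56 mm from it along -y
- dotted_mug: white mug with small green leaves and a handle, 92 mm across, 95 mm tall, loose; not part of the job. Origin under the middle of its outline, z up; the cup's axis is 15 mm from it along +y, the handle ends 62 mm from it along -y
Not all that is in view belongs to the job. What is shaped like the chamber but green, orange or yellow is not meant.

How it is judged:
On the way, in this order (a step that is already met when the one before it is completed fails the run):
1. the spill plate lies level on the glass, its cone in the mouth, let go (horizontal distance between plate and glass below 0.01 m and z of plate in the frame of glass between 0.073 and 0.081 m and angle between plate's own z axis and vertical below 0.08 rad and contact force between plate and the fingers below 0.1 N), for 0.3 s.
2. the brew chamber stands down over the plate's dome, let go (horizontal distance between chamber and plate below 0.008 m and z of chamber in the frame of plate between 0.008 and 0.016 m and angle between chamber's own z axis and vertical below 0.08 rad and contact force between chamber and the fingers below 0.1 N), for 0.3 s.
3. the press lies flat on the chamber's floor, let go (horizontal distance between press and chamber below 0.008 m and z of press in the frame of chamber between 0.014 and 0.022 m and angle between press's own z axis and vertical below 0.08 rad and contact force between press and the fingers below 0.1 N), for 0.3 s.
4. the lid sits level on the chamber's rim, let go (horizontal distance between lid and chamber below 0.01 m and z of lid in the frame of chamber between 0.039 and 0.047 m and angle between lid's own z axis and vertical below 0.08 rad and contact force between lid and the fingers below 0.1 N), for 0.3 s.
At the end, for the whole second after the job is handed in: Stack on the upright glass: plate (axes within 10 mm), chamber (8 mm), press in the chamber (8 mm), lid on the chamber (10 mm), each seated to 4 mm in height, tilted under 4.5 degrees, released and at rest; glass and mugs shifted 30 mm at most (all of step 1 and all of step 2 and all of step 3 and all of step 4 and angle between glass's own z axis and vertical below 0.08 rad and linear speed of each of plate, chamber, press, lid, glass below 0.02 m/s and contact force between glass and the fingers below 0.1 N); the robot touches nothing.
It fails at once if the striped mug is shifted more than 30 mm (distance of striped_mug from where it was at the start of the episode above 0.03 m).
It fails at once if the dotted mug is shifted more than 30 mm (distance of dotted_mug from where it was at the start of the episode above 0.03 m).
It fails at once if the glass is shifted more than 30 mm (distance of glass from where it was at the start of the episode above 0.03 m).
It fails at once if the glass is struck or pressed hard, with over 60 N (contact force between glass and anything else above 60 N).
It also fails if it takes over 128 s, if anything falls off the work surface, if the arm or the gripper's body presses on something with over 40 N, if the wrist force passes 120 N, or if a joint passes its speed limit or range.

## Working session

There is one attempt and no reset: what is moved stays moved. The work goes in short steps, each a Python script; the robot and the scene stay as the last script left them, time stands still between calls to the robot, and variables do not carry over. Pictures are saved under pics/ and viewed, at most 14 in all, crops included, and the job is handed in when it is done.

```bash
mkdir -p pics; ls; python3 - <<'E'
from bench import manip, effector, viewer
import cv2
for n in("scene","top"):
    im=viewer.get_image(n); cv2.imwrite(f"pics/{n}0.png",im[:,:,::-1]); print(n,viewer.get_calibration(n))
print(viewer.get_calibration("wrist"),manip.current_tcp_rot(),manip.current_tool_pos(),manip.grip_depth,manip.current_clock())
E
```

```text
pics
scene {'vfov': 55.59131625484435, 'cx': 256.03669599124913, 'cy': 190.74253343723888, 'dist_coeffs': array([-0.0394304,  0.       ,  0.       ,  0.       ,  0.       ]), 'eye': array([-0.00194566, -0.09118734,  0.82610678]), 'attitude': array([ 0.8492577 , -0.38936109,  0.14885709, -0.32403838])}
top {'vfov': 54.74012280450494, 'cx': 257.04660810136465, 'cy': 192.56630640279909, 'dist_coeffs': array([-0.03073769,  0.        ,  0.        ,  0.        ,  0.        ]), 'eye': array([0.2952092 , 0.36388132, 1.01961167]), 'attitude': array([-0.67064776,  0.73266889, -0.08402333,  0.07979947])}
{'vfov': 69.67321618798204, 'cx': 254.2694446374079, 'cy': 193.0620895347288, 'dist_coeffs': array([-0.01608345,  0.        ,  0.        ,  0.        ,  0.        ]), 'eye': array([ 0.32868891, -0.56585166,  0.38463077]), 'attitude': array([ 0.83044116, -0.54085181, -0.07342219,  0.11160632])} [ 9.78359994e-01  2.06908084e-01 -1.51551797e-04 -8.62338929e-04] [ 0.26282356 -0.59379277  0.22578849] 0.0188 0.1
```

View pics/scene0.png

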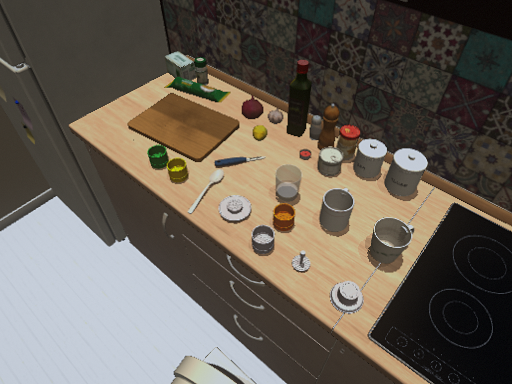

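View pics/top0.png

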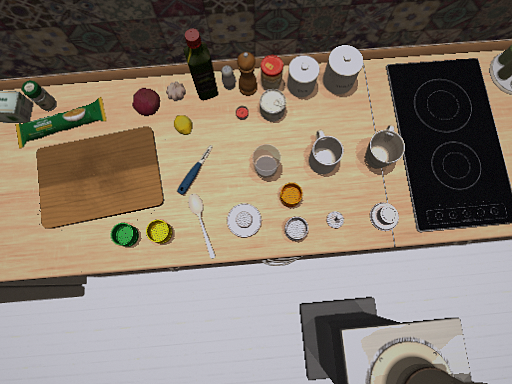

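The scene shows plate (235,208), steel chamber (263,239), press (300,262), lid (347,296) and glass (288,183), with mugs at (336,210) and (390,240). In the top view these are plate (243,220), chamber (296,229), press (335,219), lid (384,215) and glass (266,162). There are several look-alikes. The green (158,157), yellow (178,170) and orange (284,216) cups are the wrong colour, so the grey steel cup at (263,239) is the chamber. The two flanged discs are the plate, which is wide with a low dome, and the lid, which has the tall crown. I'll confirm these in one crop.

```bash
cat > h.py <<'E'
from bench import manip, effector, viewer
import numpy as np, cv2
from scipy.spatial.transform import Rotation as R
def ray(c,px):
    f=192/np.tan(np.radians(c["vfov"])/2); K=np.array([[f,0,c["cx"]],[0,f,c["cy"]],[0,0,1]])
    p=cv2.undistortPoints(np.array(px,float).reshape(-1,1,2),K,c["dist_coeffs"])[:,0]
    d=R.from_quat(c["attitude"]).apply(np.c_[p,np.ones(len(p))]); return np.array(c["eye"]),d
def plane(c,px,z):
    e,d=ray(c,px); return e+d*((z-e[2])/d[:,2])[:,None]
def proj(c,P):
    f=192/np.tan(np.radians(c["vfov"])/2); K=np.array([[f,0,c["cx"]],[0,f,c["cy"]],[0,0,1]])
    r=R.from_quat(c["attitude"]).inv(); 
    return cv2.projectPoints(r.apply(np.atleast_2d(P)-c["eye"]),np.zeros(3),np.zeros(3),K,c["dist_coeffs"])[0][:,0]
def down(yaw):  # tool z down, finger line (tool y) at angle yaw+90deg of world x
    return (R.from_euler('z',yaw)*R.from_euler('x',np.pi)).as_quat()
E
python3 - <<'E'
from h import *
for n,im in(("scene","pics/scene0.png"),("top","pics/top0.png")):
    c=viewer.get_calibration(n)
    px=dict(plate=(235,206,.02),chamber=(263,232,.05),press=(300,265,.005),lid=(347,301,.005),glass=(288,192,.0),orange=(284,210,.05),m1=(336,198,.094),m2=(391,228,.094)) if n=="scene" else dict(plate=(243,220,.015),chamber=(296,228,.05),press=(336,219,.007),lid=(384,216,.01),glass=(266,157,.086),orange=(291,193,.05),m1=(327,151,.094),m2=(388,148,.094),board=(160,195,.02))
    for k,v in px.items(): print(n,k,plane(c,[v[:2]],v[2])[0].round(3))
a=cv2.imread("pics/scene0.png")[130:330,210:430]; cv2.imwrite("pics/crop.png",cv2.resize(a,(660,600),interpolation=cv2.INTER_CUBIC))
E
```

```text
scene plate [0.46  0.386 0.02 ]
scene chamber [0.427 0.254 0.05 ]
scene press [0.434 0.135 0.005]
scene lid [ 0.428 -0.008  0.005]
scene glass [0.617 0.313 0.   ]
scene orange [0.52  0.257 0.05 ]
scene m1 [0.613 0.158 0.094]
scene m2 [0.619 0.    0.094]
top plate [0.459 0.392 0.015]
top chamber [0.42  0.254 0.05 ]
top press [0.44  0.137 0.007]
top lid [0.436 0.004 0.01 ]
top glass [0.61  0.316 0.086]
top orange [0.515 0.257 0.05 ]
top m1 [0.609 0.155 0.094]
top m2 [ 0.604 -0.007  0.094]
top board [0.548 0.616 0.02 ]
```

View pics/crop.png

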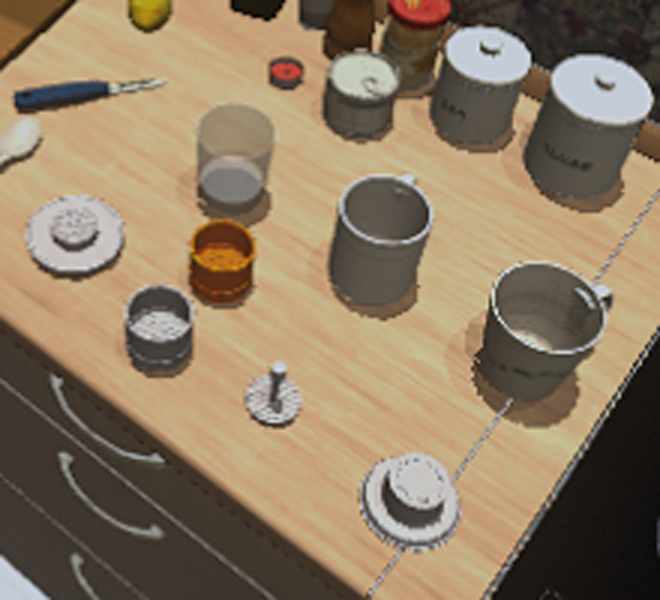

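The crop confirms it: plate (75,235) with wide flange and low dome, steel grey chamber (160,328), press (275,398) and lid (412,500) with tall crown. Both views agree to about 1 cm, and the sizes and reach are plausible. Now I'll move over the work for a closer look.

```bash
python3 - <<'E'
from h import *
for yaw in(0,np.pi/2,np.pi,-np.pi/2):
    print(yaw,[None if q is None else np.round(q,2).tolist() for q in(manip.solve_ik(p,down(yaw)) for p in([.46,.39,.014],[.61,.315,.1],[.43,0,.016],[.5,.34,.3]))])
manip.move_pose([.47,.34,.30],down(0))
c=viewer.get_calibration("wrist");im=viewer.get_image("wrist");cv2.imwrite("pics/w1.png",im[:,:,::-1]);np.save("c1.npy",c)
print(c["eye"],R.from_quat(c["attitude"]).as_matrix()[:,2],manip.current_tool_pos(),manip.current_clock())
for k,p in dict(plate=(.46,.389,.026),ch=(.423,.254,.05),glass=(.61,.315,.086)).items(): print(k,proj(c,p))
E
```

```text
0 [[-0.76, 0.66, 0.01, 1.81, -0.01, 0.67, -2.31], [-0.02, 0.8, -0.77, 1.54, 0.61, 1.06, -2.51], [0.44, 0.52, -0.58, 2.22, 0.55, 0.55, -2.14], [-0.48, 0.33, -0.21, 1.59, 0.07, 1.22, -2.27]]
1.5707963267948966 [[0.02, 1.04, -1.14, 1.78, 1.08, 1.09, -1.53], [0.14, 0.96, -1.09, 1.53, 0.89, 1.21, -1.11], [0.52, 0.55, -0.68, 2.21, 0.65, 0.58, -0.65], [0.21, 0.66, -1.3, 1.57, 0.64, 1.41, -1.14]]
3.141592653589793 [[-0.11, 0.87, -0.89, 1.79, 0.85, 0.92, 0.18], [-0.02, 0.8, -0.77, 1.54, 0.61, 1.06, 0.63], [0.53, 0.56, -0.7, 2.21, 0.66, 0.59, 0.91], [0.21, 0.66, -1.3, 1.57, 0.64, 1.41, 0.43]]
-1.5707963267948966 [[0.08, 1.19, -1.31, 1.78, 1.23, 1.25, 1.55], [0.21, 1.1, -1.31, 1.53, 1.08, 1.36, 1.94], [-0.69, 0.58, 0.75, 2.25, -0.75, 0.58, -2.5], [0.21, 0.66, -1.3, 1.57, 0.64, 1.41, 2.0]]
[0.54248337 0.33840976 0.45873933] [-2.64590141e-01 -1.40101735e-04 -9.64360948e-01] [0.47060758 0.3391953  0.29989783] 3.5
plate [[222.40446675 171.18834828]]
ch [[308.89649236 197.50891167]]
glass [[272.73934196  61.28140398]]
```

View pics/w1.png

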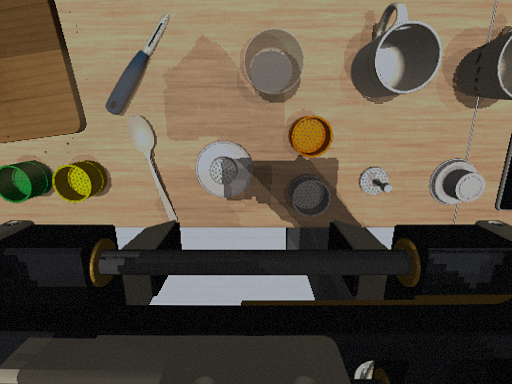

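The wrist view shows everything: plate (224,169), steel chamber (310,195), press disc (375,181), lid crown (469,186), glass rim (274,61). Next I'll fit circles of known radius to edge points cast onto each plane.

```bash
cat >> h.py <<'E'
from scipy.optimize import least_squares
def circ(im,c,xy,z,r,tol=.008,fs=.0015):
    g=cv2.cvtColor(im,cv2.COLOR_RGB2GRAY); e=cv2.Canny(cv2.GaussianBlur(g,(3,3),0),40,100)
    ys,xs=np.nonzero(e); P=plane(c,np.c_[xs,ys],z)[:,:2]; x=np.array(xy,float)
    for t in(tol,.006,.004):
        Q=P[abs(np.hypot(*(P-x).T)-r)<t]
        if len(Q)<15: return x,len(Q),9
        s=least_squares(lambda v:np.hypot(*(Q-v).T)-r,x,loss='soft_l1',f_scale=fs); x=s.x
    return x.round(4),len(Q),np.median(abs(np.hypot(*(Q-x).T)-r)).round(4)
E
python3 - <<'E'
from h import *
im=cv2.imread("pics/w1.png")[:,:,::-1].copy(); c=np.load("c1.npy",allow_pickle=True).item()
for k,u,z,r in(("plate",(224,169),.0105,.046),("dome",(223,171),.026,.022),("ch_out",(310,195),.05,.0295),("ch_in",(310,195),.05,.027),("press",(375,181),.007,.023),("brim",(458,183),.0,.0395),("crown",(468,186),.041,.0245),("glass",(274,62),.086,.038),("glass_in",(274,62),.086,.035)):
    x0=plane(c,[u],z)[0][:2]; print(k,x0.round(3),*circ(im,c,x0,z,r))
E
```

```text
plate [0.461 0.388] [0.4602 0.3854] 214 0.0013
dome [0.46  0.388] [0.4604 0.388 ] 157 0.0018
ch_out [0.427 0.252] [0.4234 0.2515] 125 0.0015
ch_in [0.427 0.252] [0.4231 0.2519] 139 0.0011
press [0.439 0.135] [0.4401 0.1382] 134 0.0018
brim [ 0.434 -0.013] [ 0.4352 -0.0073] 200 0.0019
crown [0.439 0.002] [ 0.4367 -0.002 ] 124 0.001
glass [0.609 0.313] [0.6087 0.3161] 308 0.0015
glass_in [0.609 0.313] [0.6101 0.3141] 252 0.0015
```

```bash
python3 - <<'E'
from h import *
manip.move_pose([.46,.387,.20],down(np.pi))
c=viewer.get_calibration("wrist");im=viewer.get_image("wrist");cv2.imwrite("pics/w2.png",im[:,:,::-1]);np.save("c2.npy",c)
for k,x0,z,r in(("plate",(.46,.387),.0105,.046),("dome",(.46,.387),.026,.022),("glass",(.609,.315),.086,.038),("glass_in",(.609,.315),.086,.035),("ch",(.423,.252),.05,.0295)):
    print(k,proj(c,[*x0,z]).round(),*circ(im,c,x0,z,r))
print(manip.current_clock(),manip.current_q().round(2),manip.current_tool_pos())
E
```

```text
plate [[255. 174.]] [0.4571 0.3888] 124 0.0007
dome [[255. 177.]] [0.4589 0.3878] 190 0.0015
glass [[194. 312.]] [0.6089 0.3144] 148 0.0011
glass_in [[194. 312.]] [0.6066 0.3142] 148 0.0009
ch [[134. 149.]] [0.4213 0.2511] 271 0.0015
5.9417 [-0.2   0.51 -0.73  1.7   0.38  1.08  0.52] [0.46008423 0.38699683 0.20010767]
```

View pics/w2.png

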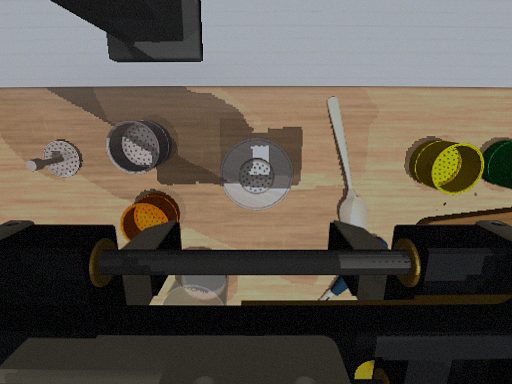

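The dome is at (257,176) in the plate disc (256,174); fingers are clear of it and of the spoon. I'll pick the plate.

```bash
cat >> h.py <<'E'
DN=down(np.pi)
def st(*a): print(*a,"t",round(manip.current_clock(),1),"p",manip.current_tool_pos().round(4),"gap",round(manip.current_finger_gap(),4),"F",manip.current_force().round(1),"g",round(float(np.max(manip.current_gripper_force())),1))
def pick(x,y,z,f,up=.22):
    manip.move_pose([x,y,.12],DN); manip.servo_line([x,y,z+.03],DN,.2); manip.servo_line([x,y,z],DN,.06); st("at")
    effector.close(f); manip.sleep(.2); st("grip"); manip.servo_line([x,y,z+.04],DN,.08); manip.servo_line([x,y,up],DN,.25); st("up")
def place(x,y,z,above=.006,below=.004):
    """lower by 1 mm steps from z+above until touch"""
    manip.servo_line([x,y,z+above],DN,.05); manip.sleep(.3); F0=manip.current_force()[2]; h=z+above
    while h>z-below:
        h-=.001; manip.servo_line([x,y,h],DN,.02); manip.sleep(.08); d=manip.current_force()[2]-F0
        if abs(d)>1.2: break
    st("touch dF",round(d,2),"h-z",round(h-z,4)); return h
def look(name):
    c=viewer.get_calibration("wrist");im=viewer.get_image("wrist");cv2.imwrite(f"pics/{name}.png",im[:,:,::-1]);np.save(f"pics/{name}.npy",c); return c,im
E
python3 - <<'E'
from h import *
pick(.4585,.3875,.0145,15)
manip.move_pose([.609,.3145,.22],DN); st("over")
c,im=look("w3")
E
```

```text
at t 7.5 p [0.4583 0.3875 0.0142] gap 0.0917 F [-0.6 -0.  -0.5] g 0.0
grip t 8.6 p [0.4585 0.3876 0.0146] gap 0.0429 F [-0.   1.1  0.9] g 15.0
up t 10.0 p [0.4579 0.3865 0.2184] gap 0.0429 F [-0.2 -0.6 -1. ] g 15.0
over t 10.7 p [0.6086 0.3137 0.2176] gap 0.0431 F [-1.3  0.8 -0.6] g 15.0
```

View pics/w3.png

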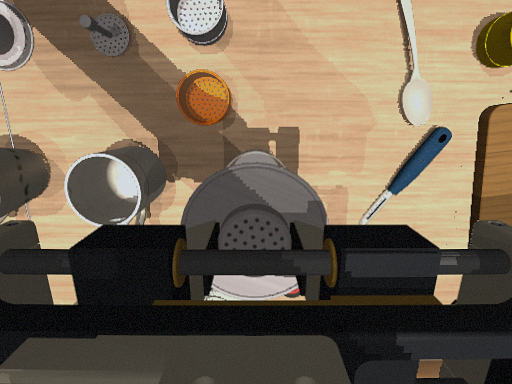

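The plate is held level, flange (254,235), dome centred between the fingers, and the glass is behind it. I'll measure its offset in the hand, then place it.

```bash
python3 - <<'E'
from h import *
im=cv2.imread("pics/w3.png")[:,:,::-1].copy(); c=np.load("pics/w3.npy",allow_pickle=True).item()
p=manip.current_tool_pos()
o,n,m=circ(im[:240],c,p[:2],p[2]-.0145+.011,.046); print("off",o-p[:2],n,m)
o2,n,m=circ(im[:240],c,p[:2],p[2]-.0145+.026,.022,.005); print("off dome",o2-p[:2],n,m)
g=np.array([.609,.3145]); off=o-p[:2]
off=np.clip(off,-.004,.004); x,y=g-off
manip.servo_line([x,y,.12],DN,.15)
h=place(x,y,.077+.0145)
effector.open_jaws(); manip.sleep(.3); st("open")
manip.servo_line([x,y,.2],DN,.15); 
manip.move_pose([.58,.30,.26],DN); c,im=look("w4"); st()
print(circ(im,c,g,.0875,.046),proj(c,[*g,.0875]))
E
```

```text
off [ 0.00225395 -0.00289024] 576 0.0015
off dome [-0.00184605 -0.00169024] 205 0.0008
touch dF 1.25 h-z 0.0 t 14.5 p [0.6069 0.3175 0.0916] gap 0.0431 F [0.9 0.9 0.2] g 15.0
open t 15.7 p [0.6067 0.3174 0.0915] gap 0.0917 F [-0.1  0.3  0.3] g 0.0
t 17.0 p [0.5797 0.2994 0.2593] gap 0.0919 F [ 0.4 -0.1 -1. ] g 0.0
(array([0.6067, 0.316 ]), 243, np.float64(0.0014)) [[266.56328658 199.25690815]]
```

View pics/w4.png

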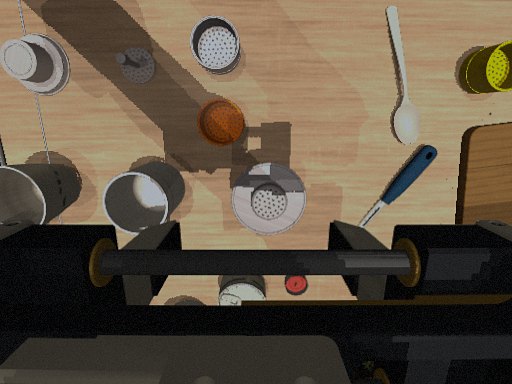

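Plate lies flat and centred on the glass, flange (269,199), dome (269,202); touch came at exactly the nominal height. Now the steel chamber at (215,46).

```bash
python3 - <<'E'
from h import *
c=np.load("pics/w4.npy",allow_pickle=True).item(); im=cv2.imread("pics/w4.png")[:,:,::-1].copy()
print(plane(c,[(269,202)],.103),circ(im,c,(.607,.316),.103,.022,.005),circ(im,c,(.607,.316),.089,.046,.005))
pick(.4225,.2515,.023,15,.26)
manip.move_pose([.575,.3165,.26],DN); st("over"); c,im=look("w5"); p=manip.current_tool_pos()
for r in(.0295,.027): o,n,m=circ(im[:240],c,p[:2],p[2]-.023+.05,r,.006); print("off",o-p[:2],n,m)
E
```

```text
[[0.60777703 0.31675163 0.103     ]] (array([0.6044, 0.3163]), 228, np.float64(0.0015)) (array([0.6061, 0.3157]), 241, np.float64(0.0015))
at t 19.0 p [0.4223 0.2516 0.0228] gap 0.0917 F [-1.2 -0.2  0.3] g 0.0
grip t 19.8 p [0.4226 0.2515 0.0231] gap 0.0595 F [ 0.4 -0.5  1.8] g 15.0
up t 21.4 p [0.4217 0.2508 0.2586] gap 0.0596 F [-0.3 -0.8  0.3] g 15.0
over t 22.1 p [0.5736 0.3166 0.2575] gap 0.0598 F [-0.1 -0.1 -1.1] g 15.0
off [ 3.82812553e-05 -1.34249202e-03] 411 0.0017
off [-0.00226172 -0.00064249] 369 0.0016
```

View pics/w5.png

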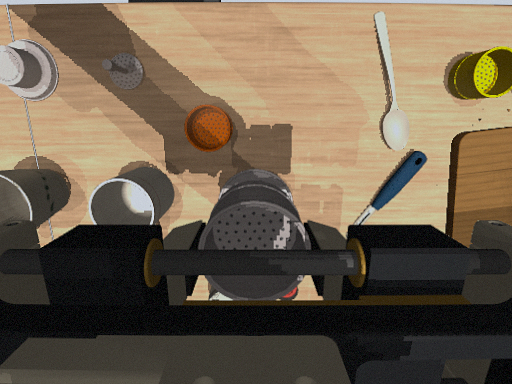

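Chamber is held upright, rim centre about (255,245), centred in the hand. I'll lower it over the dome.

```bash
python3 - <<'E'
from h import *
x,y=.6073,.3170
manip.servo_line([x,y,.26],DN,.2); manip.servo_line([x,y,.14],DN,.15)
h=place(x,y,.112,.018)
if h<.116:
    effector.open_jaws(); manip.sleep(.3); st("open")
    manip.servo_line([x,y,.22],DN,.15); manip.move_pose([.57,.30,.28],DN)
    c,im=look("w6"); st()
    for r in(.0295,.027): print(circ(im,c,(x,y),.139,r))
    print(circ(im,c,(x,y),.089,.046),circ(im,c,(.44,.137),.007,.023,.005),circ(im,c,(.436,-.004),.041,.0245,.006))
E
```

```text
touch dF -1.26 h-z 0.013 t 25.8 p [0.6073 0.317  0.125 ] gap 0.0593 F [-1.4 -0.1 -1.9] g 15.0
```

The force noise is about 1 N, and a true touch must push upward. I'll average the readings and continue.

```bash
cat >> h.py <<'E'
def fz(n=10):
    v=[]
    for _ in range(n): manip.sleep(.015); v.append(manip.current_force()[2])
    return np.mean(v)
def place(x,y,z,above=.006,below=.003,thr=1.2,step=.001):
    manip.servo_line([x,y,z+above],DN,.05); manip.sleep(.3); F0=fz(20); h=z+above; L=[]
    while h>z-below:
        h-=step; manip.servo_line([x,y,h],DN,.02); d=fz()-F0; L.append(round(d,1))
        if d>thr: break
    print(L); st("touch h-z",round(h-z,4)); return h
E
python3 - <<'E'
from h import *
x,y=.6073,.3170
h=place(x,y,.112,.012)
if h<.116:
    effector.open_jaws(); manip.sleep(.3); st("open")
    manip.servo_line([x,y,.22],DN,.15); manip.move_pose([.57,.30,.28],DN)
    c,im=look("w6"); st()
    for r in(.0295,.027): print(circ(im,c,(x,y),.139,r))
    print(circ(im,c,(x,y),.089,.046),circ(im,c,(.44,.137),.007,.023,.005),circ(im,c,(.436,-.004),.041,.0245,.006))
E
```

```text
[np.float64(0.1), np.float64(0.1), np.float64(-0.0), np.float64(0.2), np.float64(-0.0), np.float64(0.1), np.float64(0.3), np.float64(0.1), np.float64(0.1), np.float64(0.3), np.float64(0.0), np.float64(1.0), np.float64(6.5)]
touch h-z -0.001 t 32.0 p [0.6077 0.3175 0.112 ] gap 0.0599 F [-1.1 -0.2  5.7] g 15.0
open t 33.1 p [0.6073 0.317  0.111 ] gap 0.0918 F [ 0.5  0.2 -0.3] g 0.0
t 34.4 p [0.5698 0.2992 0.2791] gap 0.0919 F [-0.6  0.6 -0. ] g 0.0
(array([0.6035, 0.3163]), 181, np.float64(0.0011))
(array([0.6069, 0.3161]), 225, np.float64(0.0007))
(array([0.6085, 0.3155]), 211, np.float64(0.0015)) (array([0.4402, 0.1381]), 97, np.float64(0.0012)) (array([ 0.4368, -0.0019]), 161, np.float64(0.001))
```

View pics/w6.png

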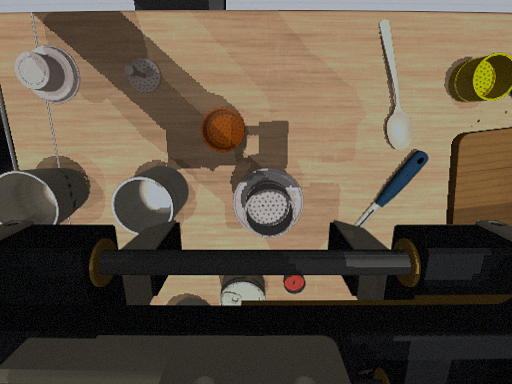

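The chamber is down on the flange, rim centre (268,205), concentric with the plate, and contact came at nominal height. Now the press (knob over disc at (142,74)).

```bash
python3 - <<'E'
from h import *
pick(.4400,.138,.034,15,.28)
manip.move_pose([.575,.3165,.28],DN); st("over"); c,im=look("w7"); p=manip.current_tool_pos()
o,n,m=circ(im,c,p[:2],p[2]-.034+.007,.023,.006); print("off",o-p[:2],n,m,proj(c,[p[0],p[1],p[2]-.027]))
E
```

```text
at t 36.5 p [0.4398 0.1381 0.0338] gap 0.0925 F [-0.4 -0.2  0.6] g 0.0
grip t 37.9 p [0.44  0.138 0.034] gap 0.0121 F [-0.3 -0.3 -0.4] g 15.0
up t 39.5 p [0.4391 0.1375 0.2786] gap 0.0125 F [ 0.2 -0.1 -0.5] g 15.0
over t 40.4 p [0.5742 0.3158 0.2789] gap 0.012 F [-0.4 -0.7 -0.1] g 15.0
off [-7.92225374e-04  7.06653810e-05] 368 0.0014 [[254.49540659 220.20298842]]
```

View pics/w7.png

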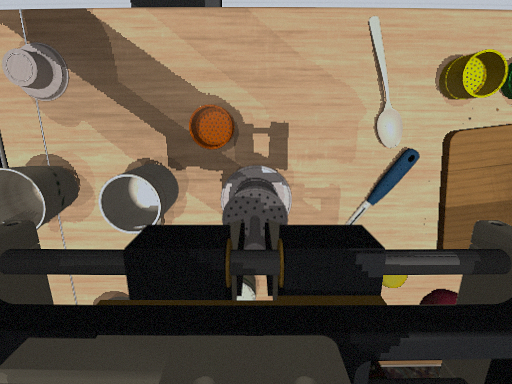

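Press hangs from its knob below the fingers, disc about (255,205). Its offset along x is ambiguous against the chamber behind it, so I'll look again over the plain worktop, enlarged.

```bash
python3 - <<'E'
from h import *
manip.move_pose([.50,.33,.28],DN); manip.sleep(.3); c,im=look("w8"); p=manip.current_tool_pos(); st()
for dx in(0,-.004,-.008): print(dx,[proj(c,[p[0]+dx+a*.023,p[1]+b*.023,p[2]-.027])[0].round(1).tolist() for a,b in((-1,0),(0,1),(0,-1),(0,0))])
cv2.imwrite("pics/w8c.png",cv2.resize(im[130:250,180:330,::-1],(750,600),interpolation=cv2.INTER_CUBIC))
E
```

```text
t 41.2 p [0.5007 0.3294 0.2799] gap 0.0123 F [-0.4 -0.6 -0.2] g 15.0
0 [[255.6, 187.8], [287.7, 218.8], [223.6, 219.0], [255.7, 218.9]]
-0.004 [[255.6, 182.2], [287.9, 213.5], [223.5, 213.7], [255.7, 213.6]]
-0.008 [[255.6, 176.5], [288.1, 208.2], [223.3, 208.4], [255.7, 208.3]]
```

View pics/w8c.png

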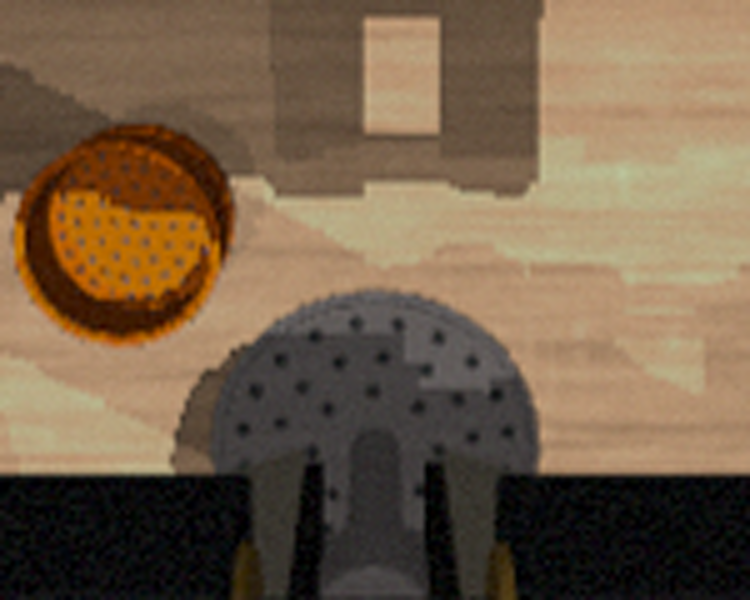

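The disc's edge is at row 188 and its sides at columns 222 and 288, matching zero offset in the hand. I'll place the press.

```bash
python3 - <<'E'
from h import *
x,y=.6068,.3168
manip.move_pose([x,y,.28],DN); manip.servo_line([x,y,.185],DN,.12); manip.sleep(.3)
h=place(x,y,.141,.036,step=.002) if False else None
F0=fz(20); z=.185; ok=True
while z>.1475:
    z-=.005; manip.servo_line([x,y,max(z,.147)],DN,.05); d=fz(6)-F0
    if d>1.5: print("early",z,d); ok=False; break
if ok:
    h=place(x,y,.141,.006)
    if h<.1445:
        effector.open_jaws(); manip.sleep(.3); st("open")
        manip.servo_line([x,y,.24],DN,.15); manip.move_pose([.56,.29,.30],DN); c,im=look("w9"); st()
        print(circ(im,c,(x,y),.139,.027),circ(im,c,(x,y),.114,.023,.004))
        a=proj(c,[x,y,.139])[0]; print(a); u,v=a.astype(int)
        cv2.imwrite("pics/w9c.png",cv2.resize(im[v-60:v+60,u-75:u+75,::-1],(750,600),interpolation=cv2.INTER_CUBIC))
st()
E
```

```text
[np.float64(0.3), np.float64(-0.4), np.float64(-0.2), np.float64(-0.1), np.float64(0.2), np.float64(-0.1), np.float64(5.3)]
touch h-z -0.001 t 49.9 p [0.607  0.3172 0.1407] gap 0.0121 F [-1.   0.8  6.2] g 15.0
open t 51.5 p [0.6068 0.3168 0.14  ] gap 0.0917 F [0.4 0.3 0.3] g 0.0
t 52.8 p [0.5601 0.289  0.2988] gap 0.0919 F [ 0.2 -0.2 -1.2] g 0.0
(array([0.6061, 0.3157]), 226, np.float64(0.0011)) (array([0.608 , 0.3162]), 194, np.float64(0.0018))
[277.35882631 216.09620412]
t 52.8 p [0.5601 0.289  0.2988] gap 0.0919 F [ 0.2 -0.2 -1.2] g 0.0
```

View pics/w9c.png

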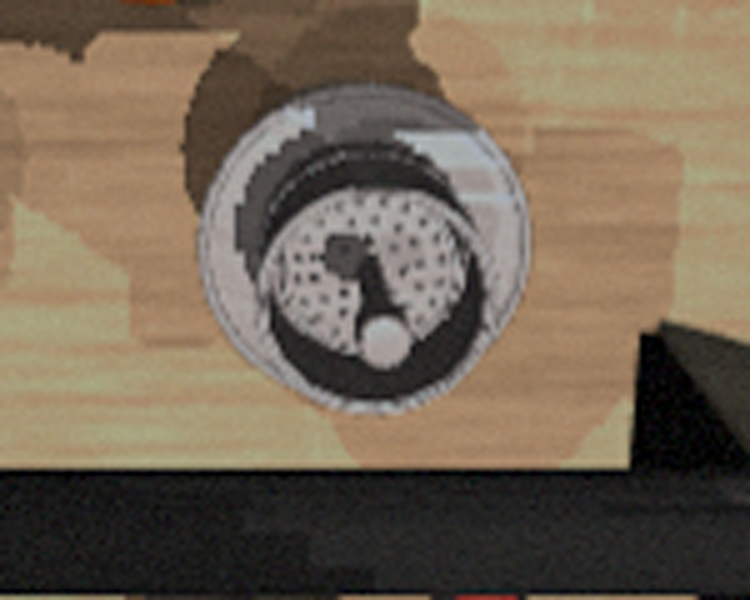

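The press is flat inside the chamber, knob at (382,342) and disc (370,270) in the crop. Now the lid.

```bash
python3 - <<'E'
from h import *
manip.move_pose([.4367,-.002,.25],DN)
pick(.4367,-.0025,.016,15,.30)
manip.move_pose([.50,.33,.30],DN); manip.sleep(.3); c,im=look("w10"); p=manip.current_tool_pos(); st()
for dx in(0,-.004,.004): print(dx,[proj(c,[p[0]+dx+a*.0395,p[1]+b*.0395,p[2]-.016])[0].round(1).tolist() for a,b in((-1,0),(0,1),(0,-1),(0,0))])
cv2.imwrite("pics/w10c.png",cv2.resize(im[130:250,180:330,::-1],(750,600),interpolation=cv2.INTER_CUBIC))
E
```

```text
at t 55.8 p [ 0.4365 -0.0022  0.0158] gap 0.0918 F [ 0.6 -0.5  0.3] g 0.0
grip t 56.7 p [ 0.4368 -0.0025  0.016 ] gap 0.0488 F [-0.7  1.   0.3] g 15.0
up t 58.5 p [ 0.4358 -0.0028  0.299 ] gap 0.0486 F [ 0.1  0.3 -0.4] g 15.0
t 60.1 p [0.5006 0.329  0.3003] gap 0.0488 F [ 0.  -0.6  0. ] g 15.0
0 [[255.7, 167.2], [313.9, 224.6], [197.7, 224.9], [255.8, 224.8]]
-0.004 [[255.7, 161.0], [314.3, 219.1], [197.3, 219.4], [255.8, 219.2]]
0.004 [[255.7, 173.4], [313.6, 230.1], [198.0, 230.4], [255.8, 230.2]]
```

View pics/w10c.png

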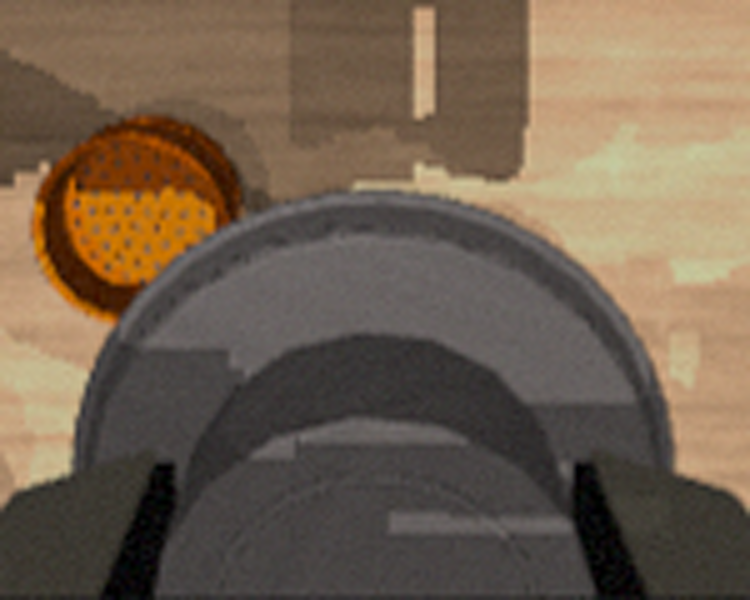

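The lid hangs level, brim edge at row 168 and sides 195/315, so centred within 1 mm. I'll place it.

```bash
python3 - <<'E'
from h import *
x,y=.6067,.3168
manip.move_pose([x,y,.30],DN); manip.servo_line([x,y,.20],DN,.12); manip.sleep(.3)
F0=fz(20); z=.20; ok=True
while z>.1585:
    z-=.005; manip.servo_line([x,y,max(z,.158)],DN,.05); d=fz(6)-F0
    if d>1.5: print("early",z,d); ok=False; break
if ok:
    h=place(x,y,.148,.010)
    if h<.1515:
        effector.open_jaws(); manip.sleep(.3); st("open")
        manip.servo_line([x,y,.26],DN,.15); manip.move_pose([.54,.30,.33],DN); manip.sleep(.2); c,im=look("w11")
        print(circ(im,c,(x,y),.132,.0395),circ(im,c,(x,y),.173,.0245,.006))
        manip.move_pose([.45,.0,.35],DN); im=viewer.get_image("scene"); cv2.imwrite("pics/s2.png",cv2.resize(im[100:300,190:430,::-1],(720,600),interpolation=cv2.INTER_CUBIC))
st()
E
```

```text
[np.float64(-0.1), np.float64(0.4), np.float64(0.1), np.float64(-0.0), np.float64(0.2), np.float64(0.1), np.float64(0.4), np.float64(0.1), np.float64(0.4), np.float64(0.1), np.float64(2.1)]
touch h-z -0.001 t 70.9 p [0.6068 0.3171 0.1473] gap 0.0489 F [-0.7  0.1  2.1] g 15.0
open t 72.0 p [0.6067 0.3168 0.147 ] gap 0.0919 F [ 0.7 -0.6 -0.3] g 0.0
(array([0.6095, 0.3155]), 299, np.float64(0.0021)) (array([0.6077, 0.3173]), 143, np.float64(0.0013))
t 74.9 p [0.4505 0.001  0.3504] gap 0.0918 F [0.8 0.3 0.5] g 0.0
```

View pics/s2.png

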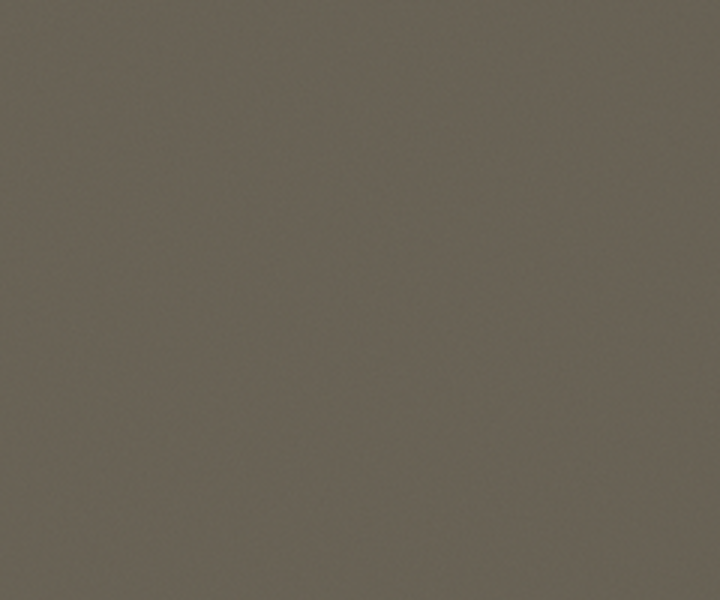

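The arm hid the scene camera, so that picture shows only grey, and I have used all my picture views. The readings support a seated lid: contact came at the nominal height, and the crown fit at z = 0.173 is within about 1 mm of the chamber axis. Handing in.

```bash
python3 - <<'E'
from h import *
print(manip.hand_in()); st()
E
```

```text
the job is handed in; nothing more can be done
None
the job is handed in; nothing more can be done
```

I stacked the plate, chamber, press and lid on the glass in order, each released at its nominal seating height and measured within about 3 mm of centre, and handed the job in at about 75 s. The verdict was not shown, and I saw no final picture of the stack or the mugs.

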